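# Nest the printed sorting scoops, colour with colour, handles apart

### The arm

A 6-joint arm with a two-finger parallel gripper is mounted at the origin on the work surface. World frame = base frame: x ahead of the robot, y to its left, z up, the work surface at z = 0. Lengths are in m, angles in rad, forces in N, time in s.
With the tool pointing down it reaches from about 0.35 to 0.925 m from the base axis. Payload 6.4 kg.
Tool frame: the origin (TCP) lies midway between the tips of the shut fingers; the grasp point (between the pads) lies 19 mm behind it; z points along the fingers, y is the line along which they close (so a half turn about z gives the same grasp; the last joint's range is limited). The gripper opens to 85 mm and grips with 20 to 120 N. Pads are 22 mm wide; open, the fingers measure 114 mm over their backs; the gripper's body (76 mm by 85 mm) begins 54 mm behind the grasp point. The pads swing forward as they close: fully open they stand 13 mm farther back than shut.
Start: joints at [1.087, 0.245, 1.558, -0, 1.339, -0.174], TCP at [0.198, 0.619, 0.231] pointing down, gripper open.
Joint ranges: [-3.13, 3.13], [-1.02, 2.26], [0.13, 2.54], [-0.95, 4.09], [0.21, 2.88], [-2.74, 2.74]. Speed limits (rad/s): [2.57, 2.57, 3.14, 3.14, 3.14, 3.14].

### API

Orientations are given as a unit quaternion [x, y, z, w].
In Python, from station import bot gives the robot as it stands.
- The arm moves only by the shell command python3 -m pendant 'ROWS'. ROWS is a JSON object of lists of equal length, an entry for each row: "claw": the opening, from 0 (shut) to 1 (fully open); "delta_pos": the shift along the world's x, y, z in cm, a list of three; "twist": the turn about the world's z in rad. In form: {"claw": [claw, ...], "delta_pos": [[x, y, z], ...], "twist": [twist, ...]}. A call has 1 to 20 rows; each row shifts and turns the commanded pose from where the row before left it; what a row does not reach is not made up. A row lasts 1/10 s, in which the tool goes at most 50 mm and 8.59 degrees, less where a joint would pass 70% of its speed; a pose out of reach is approached as far as the arm can. A call is refused whole if a number of a shift passes 5 or a number of a turn 0.15, either way. A call with a gripper value outside its range is refused whole. The fingers move at their own pace and stop on an object; the grip force is fixed at half the most. Time passes only in rows, so rows that do not move let the fingers close. It gives the time, the measured TCP pose, the force, the opening and the grip force at its end, in the units of the state.
- bot.sense(): the state, without advancing time (a new reading comes with each control period).
- bot.get_image(name): name is "scene" or "top"; returns the picture (420x560x3 uint8, blue, green, red); there is no depth.
- bot.get_calibration(name): a dict with "fx", "fy", "cx", "cy" (pixels), "world_to_cam" (4x4, takes a point from world to camera coordinates). Camera axes: x right, y up, looking along -z (the intrinsics and any distortion apply to the point x, -y, -z); pixel columns grow to the right and rows downward; lengths in m; the calibration is good to about 2 mm. A picture is of the moment at which its call begins. get_calibration takes no time and is no camera call.
- bot.job_done(): hands the job in; it is judged then, once.
The state is a dict: "clock": time; "joints": joint angles; "joint_vel": joint speeds; "tau": joint torques, N m; "position": TCP position; "tool_rot": TCP orientation; "wrist_force": force on the tool from outside, world axes, zero at the start; "ft_torque": the same for the moment, N m; "finger_gap": finger opening in m; "grasp_force": force on a finger pad.
Only numpy, scipy, OpenCV 4.12 (cv2) and the standard library are available. Lean on these libraries where they do the work, as an engineer would, in place of code of your own. Each camera call takes 0.05 s, during which the arm holds its last target. There are 200 camera calls.

### The job

Put the printed sorting scoops together in pairs: set each small scoop inside the big scoop of its own colour, fully home and level, with its handle pointing at least a quarter turn away from the big scoop's handle so that the two clear each other. Lower them in gently rather than dropping them, keep the big scoops standing upright on the desk, and leave the tool box, glue and screwdriver where they are.

Things in the scene. Friction and masses are not known exactly. Their poses are not given: they have to be found in the camera images.
- big_blue_center (a point): Big blue plastic scoop: round tapered bowl, 112 mm across the rim, 88 across the foot, 50 high, wall 3, floor 4 mm thick (inside 84 mm wide at the floor, 106 at the rim), about 130 g, loose, upright on the desk (z = 0). This point: on the bowl's axis, 25 mm above its underside; z axis up, x axis along its one handle, outwards.
- big_blue_handle (a point): Middle of the big blue scoop's handle, 88.5 mm out from the bowl's axis, 63 mm above the underside; axes as the bowl's. The handle, a straight bar 16 mm wide and 10 thick, slopes up and out from the rim to 124 mm from the axis and 85 mm above the underside.
- small_blue_center (a point): Small blue plastic scoop: round tapered bowl, 96 mm across the rim, 76 across the foot, 60 high, wall 3, about 80 g, loose, upright on the desk. This point: on its axis, 30 mm above the underside; z axis up, x axis along its one handle, outwards. Fully home, its underside rests on the big scoop's inner floor with 4 mm of play all round.
- small_blue_handle (a point): Place to pinch the small blue scoop's handle: 85 mm out from the bowl's axis, 55 mm above the underside, mid thickness; axes as the bowl's. The handle is a level bar 14 mm wide, 10 thick, from 46 to 120 mm out, its top flush with the rim. Nested, it passes 4 mm over the big rim, but fouls the big handle if above it.
- big_orange_center (a point): Big orange plastic scoop: round tapered bowl, 112 mm across the rim, 88 across the foot, 50 high, wall 3, floor 4 mm thick (inside 84 mm wide at the floor, 106 at the rim), about 130 g, loose, upright on the desk (z = 0). This point: on the bowl's axis, 25 mm above its underside; z axis up, x axis along its one handle, outwards.
- big_orange_handle (a point): Middle of the big orange scoop's handle, 88.5 mm out from the bowl's axis, 63 mm above the underside; axes as the bowl's. The handle, a straight bar 16 mm wide and 10 thick, slopes up and out from the rim to 124 mm from the axis and 85 mm above the underside.
- small_orange_center (a point): Small orange plastic scoop: round tapered bowl, 96 mm across the rim, 76 across the foot, 60 high, wall 3, about 80 g, loose, upright on the desk. This point: on its axis, 30 mm above the underside; z axis up, x axis along its one handle, outwards. Fully home, its underside rests on the big scoop's inner floor with 4 mm of play all round.
- small_orange_handle (a point): Place to pinch the small orange scoop's handle: 85 mm out from the bowl's axis, 55 mm above the underside, mid thickness; axes as the bowl's. The handle is a level bar 14 mm wide, 10 thick, from 46 to 120 mm out, its top flush with the rim. Nested, it passes 4 mm over the big rim, but fouls the big handle if above it.
- toolbox_center (a point): Open cardboard box of hand tools, 100 x 120 x 45 mm, standing between the small scoops; point at its centre. Leave it alone.
- glue_center (a point): White glue bottle with a red cap, 48 mm across, 120 mm tall, standing at the robot's left; point at its centre. Leave it alone.
- driver_grip (a point): Screwdriver with a red handle lying flat at the robot's right, about 200 mm long; point on its handle. Leave it alone.
Not all that is in view belongs to the job. Leave any green or turquoise look-alike of the part that bears small_orange_center alone.

How it is judged:
At the end, for the whole second after the job is handed in: Each small scoop sits in the big one of its colour: axes within 12 mm, centre point 5 to 13 mm above the big one's (9 when home), both within 0.07 rad of upright, the big one on the desk, handle points 96 mm or more apart horizontally (about 67 degrees), all at rest (horizontal distance between small_blue_center and big_blue_center below 0.012 m and z of small_blue_center in the frame of big_blue_center between 0.005 and 0.013 m and angle between each of small_blue_center, big_blue_center, small_orange_center, big_orange_center's own z axis and vertical below 0.07 rad and height (world z) of each of big_blue_center, big_orange_center below 0.032 m and horizontal distance between small_blue_handle and big_blue_handle above 0.096 m and linear speed of each of small_blue, big_blue, small_orange, big_orange below 0.02 m/s and horizontal distance between small_orange_center and big_orange_center below 0.012 m and z of small_orange_center in the frame of big_orange_center between 0.005 and 0.013 m and horizontal distance between small_orange_handle and big_orange_handle above 0.096 m); the robot touches nothing.
It fails at once if a small scoop is dropped into a big one (faster than 0.5 m/s within 20 mm of its seat) ((horizontal distance between small_blue_center and big_blue_center below 0.03 m and z of small_blue_center in the frame of big_blue_center below 0.029 m and linear speed of small_blue above 0.5 m/s) or (horizontal distance between small_blue_center and big_orange_center below 0.03 m and z of small_blue_center in the frame of big_orange_center below 0.029 m and linear speed of small_blue above 0.5 m/s) or (horizontal distance between small_orange_center and big_blue_center below 0.03 m and z of small_orange_center in the frame of big_blue_center below 0.029 m and linear speed of small_orange above 0.5 m/s) or (horizontal distance between small_orange_center and big_orange_center below 0.03 m and z of small_orange_center in the frame of big_orange_center below 0.029 m and linear speed of small_orange above 0.5 m/s)).
It fails at once if the tool box, glue or screwdriver is pushed away by more than 30 mm (distance of any of toolbox_center, glue_center, driver_grip from where it was at the start of the episode above 0.03 m).
It also fails if it takes over 64 s, if anything falls off the work surface, if the arm or the gripper's body presses on something with over 40 N, if the wrist force passes 120 N, or if a joint passes its speed limit or range.

## Working session

There is one attempt and no reset: what is moved stays moved. The work goes in short steps, Python scripts to look and compute and a shell command to move; the robot and the scene stay as the last step left them, time stands still between calls to the robot, and variables do not carry over. Pictures are saved under pics/ and viewed, at most 10 in all, crops included, and the job is handed in when it is done.

```bash
mkdir -p pics; python3 - <<'E'
from station import bot
import cv2,json,numpy as np
for n in("scene","top"):
    im=bot.get_image(n);cv2.imwrite(f"pics/{n}0.png",im)
    c=bot.get_calibration(n);print(n,{k:np.round(v,4).tolist() if k=="world_to_cam" else v for k,v in c.items()})
s=bot.sense();print(s)
E
```

```text
scene {'fx': 395.08050597482884, 'fy': 395.08050597482884, 'cx': 284.11975934545916, 'cy': 211.8518566259172, 'world_to_cam': [[0.8719, 0.4896, -0.0063, -0.4975], [-0.4069, 0.7316, 0.547, 0.1683], [0.2724, -0.4744, 0.8371, -1.3884], [0.0, 0.0, 0.0, 1.0]]}
top {'fx': 441.5346715505538, 'fy': 441.5346715505538, 'cx': 275.09078312713416, 'cy': 211.16945871989128, 'world_to_cam': [[-0.0764, -0.9971, 0.0054, 0.032], [0.9751, -0.0736, 0.2091, -0.5557], [-0.2081, 0.0212, 0.9779, -1.2715], [0.0, 0.0, 0.0, 1.0]]}
{'clock': 0.1, 'joints': array([ 1.08689378e+00,  2.45734292e-01,  1.55889279e+00,  1.72957794e-05,
        1.33870008e+00, -1.74077727e-01]), 'joint_vel': array([-0.0005943 , -0.0001378 , -0.00304376, -0.00032716, -0.00487215,
       -0.00088619]), 'tau': array([ 5.72241987e-07, -4.30669641e+01, -3.27128935e+01, -1.37682541e-04,
        2.85367612e-03,  3.91926577e-06]), 'position': array([0.19792019, 0.61861021, 0.23029651]), 'tool_rot': array([ 1.54295472e-01,  9.88024370e-01, -8.18026599e-04, -2.88162874e-04]), 'wrist_force': array([-0.66195093,  0.47727788, -0.02268205]), 'ft_torque': array([ 0.00439716, -0.01001243, -0.02023509]), 'grasp_force': 0.0, 'finger_gap': 0.0854348789104587}
```

View pics/top0.png

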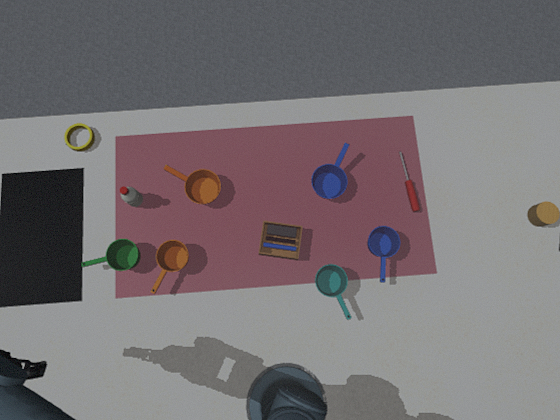

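View pics/scene0.png

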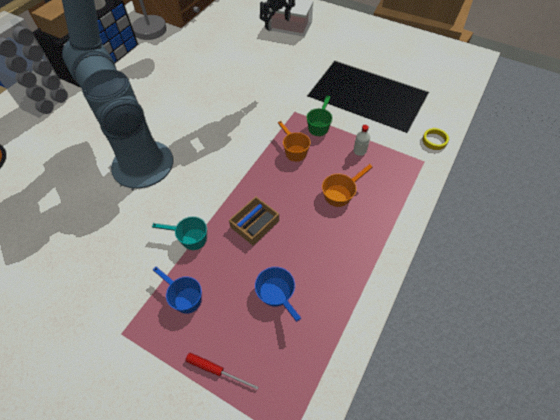

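```bash
cat > h.py <<'E'
import cv2,numpy as np
from station import bot
from scipy.optimize import least_squares
from scipy.spatial.transform import Rotation as Ro
def cast(n,px,z):
    c=bot.get_calibration(n);M=np.array(c["world_to_cam"]);R,t=M[:3,:3],M[:3,3]
    px=np.asarray(px,float).reshape(-1,2)
    d=np.c_[(px[:,0]-c["cx"])/c["fx"],-(px[:,1]-c["cy"])/c["fy"],-np.ones(len(px))]@R
    o=-R.T@t
    return (o+d*((z-o[2])/d[:,2])[:,None])[:,:2]
HUE={"blue":(105,130),"orange":(7,20)}
def blobs(n,im,col):
    lo,hi=HUE[col];h=cv2.cvtColor(im,cv2.COLOR_BGR2HSV)
    m=cv2.inRange(h,(lo,150,50),(hi,255,255))
    k,l,s,c=cv2.connectedComponentsWithStats(m)
    return [(s[i,4],c[i],(l==i).astype(np.uint8)) for i in range(1,k) if s[i,4]>350]
def measure(n,m,R,zr,zh,r0,r1):
    core=cv2.morphologyEx(m,cv2.MORPH_CLOSE,np.ones((5,5)))
    core=cv2.morphologyEx(core,cv2.MORPH_OPEN,cv2.getStructuringElement(cv2.MORPH_ELLIPSE,(13,13)))
    ct=max(cv2.findContours(core,0,1)[0],key=len).reshape(-1,2)
    P=cast(n,ct,zr)
    f=lambda q:np.hypot(*(P-q[:2]).T)+.0013-R   # contour runs through pixel centres
    q=least_squares(f,P.mean(0),loss="cauchy",f_scale=.002)
    ys,xs=np.nonzero(m);H=cast(n,np.c_[xs,ys],zh)-q.x
    r=np.hypot(*H.T);H=H[(r>r0)&(r<r1)]
    d=H.mean(0) if len(H) else [0,0]
    return q.x,np.median(abs(f(q.x))),np.degrees(np.arctan2(d[1],d[0])),r.max()
def survey(tag=None):
    for n in("top","scene"):
        im=bot.get_image(n)
        if tag: cv2.imwrite(f"pics/{tag}_{n}.png",im)
        for col in HUE:
            for a,c,m in blobs(n,im,col):
                for nm,arg in(("big",(.056,.050,.068,.07,.12)),("small",(.048,.060,.058,.06,.11))):
                    q,e,th,rm=measure(n,m,*arg)
                    print(n,col,nm,"area",a,"px",c.round(),"xy",q.round(4),"res",round(e,4),"handle",round(th,1),"rmax",round(rm,3))
E
python3 - <<'E'
from h import *
survey()
for n,p in(("top",(281,240)),("scene",(254,220))):print(cast(n,p,.03))
s=bot.sense();print(Ro.from_quat(s["tool_rot"]).as_matrix().round(3))
E
```

```text
top orange big area 917 px [200. 185.] xy [0.6542 0.2075] res 0.0019 handle 60.3 rmax 0.126
top orange small area 917 px [200. 185.] xy [0.6556 0.211 ] res 0.0054 handle 59.8 rmax 0.126
top orange big area 573 px [175. 255.] xy [0.4606 0.2812] res 0.0073 handle 0.0 rmax 0.064
top orange small area 573 px [175. 255.] xy [0.4454 0.304 ] res 0.0011 handle 0.0 rmax 0.048
scene blue big area 523 px [118.  37.] xy [-0.516   0.4821] res 0.0078 handle -45.7 rmax 0.134
scene blue small area 523 px [118.  37.] xy [-0.5012  0.4688] res 0.0158 handle 170.6 rmax 0.125
scene blue big area 1065 px [182. 293.] xy [ 0.4461 -0.317 ] res 0.003 handle 177.3 rmax 0.113
scene blue small area 1065 px [182. 293.] xy [ 0.4456 -0.3273] res 0.0018 handle 170.0 rmax 0.12
scene blue big area 1274 px [276. 288.] xy [ 0.6455 -0.1855] res 0.0015 handle -29.7 rmax 0.116
scene blue small area 1274 px [276. 288.] xy [ 0.6506 -0.1949] res 0.004 handle -18.2 rmax 0.105
scene orange big area 354 px [165.  10.] xy [-0.491   0.7742] res 0.0274 handle -71.0 rmax 0.213
scene orange small area 354 px [165.  10.] xy [-0.4746  0.7345] res 0.0375 handle 105.4 rmax 0.163
scene orange big area 672 px [295. 144.] xy [0.4486 0.3006] res 0.0068 handle -83.2 rmax 0.108
scene orange small area 672 px [295. 144.] xy [0.4496 0.2999] res 0.0022 handle -102.8 rmax 0.118
scene orange big area 967 px [341. 187.] xy [0.6567 0.2043] res 0.0019 handle -3.9 rmax 0.134
scene orange small area 967 px [341. 187.] xy [0.6638 0.1794] res 0.008 handle 94.0 rmax 0.163
[[ 0.47202986 -0.02189748]]
[[ 0.47627591 -0.022127  ]]
[[-0.952  0.305 -0.001]
 [ 0.305  0.952 -0.001]
 [ 0.    -0.001 -1.   ]]
```

```bash
python3 - <<'E'
import re
s=open('h.py').read()
s=s.replace('{"blue":(105,130),"orange":(7,20)}','{"blue":(105,130),"orange":(4,20)}').replace('(lo,150,50)','(lo,130,30)')
s=s.replace("for a,c,m in blobs(n,im,col):","for a,c,m in blobs(n,im,col):\n                w=cast(n,c,.05)[0]\n                if not(.3<w[0]<.9 and abs(w[1])<.5): continue")
open('h.py','w').write(s)
from h import *
survey()
im=cv2.cvtColor(bot.get_image("top"),cv2.COLOR_BGR2HSV)
for x,y in((383,242),(383,265),(329,182),(341,157),(163,276),(158,285),(172,256)):print(x,y,im[y,x])
E
```

```text
top blue big area 665 px [332. 180.] xy [ 0.6117 -0.1871] res 0.0043 handle -18.9 rmax 0.152
top blue small area 665 px [332. 180.] xy [ 0.6318 -0.1836] res 0.0027 handle -26.5 rmax 0.14
top orange big area 1112 px [199. 185.] xy [0.6539 0.2064] res 0.0007 handle 60.3 rmax 0.129
top orange small area 1112 px [199. 185.] xy [0.6449 0.2091] res 0.0089 handle 45.5 rmax 0.135
top orange big area 888 px [171. 258.] xy [0.4397 0.3004] res 0.0081 handle 147.5 rmax 0.114
top orange small area 888 px [171. 258.] xy [0.4464 0.3031] res 0.0007 handle 149.4 rmax 0.12
scene blue big area 1090 px [182. 293.] xy [ 0.439 -0.334] res 0.0028 handle 166.0 rmax 0.111
scene blue small area 1090 px [182. 293.] xy [ 0.4449 -0.3267] res 0.0019 handle 170.2 rmax 0.121
scene blue big area 1292 px [276. 288.] xy [ 0.6451 -0.1854] res 0.0013 handle -29.7 rmax 0.117
scene blue small area 1292 px [276. 288.] xy [ 0.6513 -0.1948] res 0.006 handle -16.2 rmax 0.105
scene orange big area 701 px [295. 144.] xy [0.4449 0.304 ] res 0.005 handle -74.6 rmax 0.105
scene orange small area 701 px [295. 144.] xy [0.4483 0.304 ] res 0.0019 handle -92.2 rmax 0.117
scene orange big area 1011 px [341. 187.] xy [0.6564 0.2055] res 0.0021 handle -12.4 rmax 0.133
scene orange small area 1011 px [341. 187.] xy [0.6654 0.176 ] res 0.0088 handle 98.8 rmax 0.166
383 242 [113 152 136]
383 265 [112 153 143]
329 182 [113 159 135]
341 157 [112 155 138]
163 276 [ 13 153 115]
158 285 [ 14 162 124]
172 256 [ 10 162 121]
```

```bash
sed -i 's/(lo,130,30)/(lo,110 if col=="blue" else 130,30)/' h.py; python3 -m pendant '{"claw":[0.6,0.6,0.6,0.6,0.6,0.6,0.6,0.6,0.6,0.6,0.6,0.6],"delta_pos":[[1.75,-2.73,0],[1.75,-2.73,0],[1.75,-2.73,0],[1.75,-2.73,0],[1.75,-2.73,0],[1.75,-2.73,-1],[1.75,-2.73,-2],[1.75,-2.73,-2],[1.75,-2.73,-2],[1.75,-2.73,-2],[0,0,0],[0,0,0]],"twist":[-0.022,-0.022,-0.022,-0.022,-0.022,-0.022,-0.022,-0.022,-0.022,-0.022,0,0]}'; python3 - <<'E'
from h import *
survey("hov")
s=bot.sense();M=Ro.from_quat(s["tool_rot"]).as_matrix();print(s["position"],np.degrees(np.arctan2(M[1,1],M[0,1])))
E
```

```text
clock: 1.55
position: [0.3733, 0.3457, 0.1412]
tool_rot: [0.262, 0.965, -0.0, -0.0]
wrist_force: [0.7, 0.5, 0.4]
finger_gap: 0.0512
grasp_force: 0.0
top blue big area 933 px [331. 179.] xy [ 0.642  -0.1832] res 0.0018 handle -30.4 rmax 0.127
top blue small area 933 px [331. 179.] xy [ 0.6321 -0.1789] res 0.0051 handle -28.7 rmax 0.142
top blue big area 765 px [383. 246.] xy [ 0.4525 -0.3263] res 0.0058 handle 169.4 rmax 0.13
top blue small area 765 px [383. 246.] xy [ 0.4409 -0.324 ] res 0.0014 handle 171.3 rmax 0.117
top orange big area 1108 px [199. 185.] xy [0.6539 0.2065] res 0.0008 handle 60.4 rmax 0.129
top orange small area 1108 px [199. 185.] xy [0.6448 0.209 ] res 0.0086 handle 45.1 rmax 0.136
top orange big area 852 px [171. 257.] xy [0.4397 0.3003] res 0.0081 handle 146.8 rmax 0.077
top orange small area 852 px [171. 257.] xy [0.4464 0.3031] res 0.0007 handle 149.2 rmax 0.082
scene blue big area 1109 px [182. 293.] xy [ 0.4393 -0.3336] res 0.0029 handle 166.3 rmax 0.111
scene blue small area 1109 px [182. 293.] xy [ 0.444  -0.3271] res 0.0016 handle 170.0 rmax 0.12
scene blue big area 1319 px [276. 288.] xy [ 0.6446 -0.1848] res 0.0012 handle -29.9 rmax 0.118
scene blue small area 1319 px [276. 288.] xy [ 0.6518 -0.1951] res 0.0064 handle -9.7 rmax 0.105
scene orange big area 699 px [295. 144.] xy [0.4451 0.304 ] res 0.0049 handle -74.6 rmax 0.106
scene orange small area 699 px [295. 144.] xy [0.4482 0.304 ] res 0.0019 handle -90.6 rmax 0.117
scene orange big area 1005 px [341. 187.] xy [0.6563 0.2055] res 0.0021 handle -14.8 rmax 0.133
scene orange small area 1005 px [341. 187.] xy [0.6653 0.1757] res 0.0089 handle 98.1 rmax 0.166
[0.37342089 0.34691092 0.1422339 ] 59.68554599344666
```

View pics/hov_top.png

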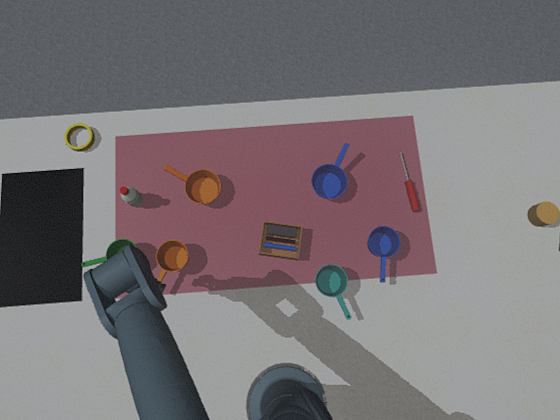

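The picture shows the gripper over the orange small handle (about 160,280), with bowl at (172,256) and nothing disturbed. Measurements agree across views within 4 mm. Descend, pinch, lift a bit.

```bash
python3 -m pendant '{"claw":[0.6,0.6,0.6,0.6,0.6,0.6,0.6,0.0,0.0,0.0,0.0,0.0,0.0,0.0,0.0],"delta_pos":[[0,0,-2],[0,0,-2],[0,0,-2],[0,0,-2],[0,0,-1.6],[0,0,-1],[0,0,0],[0,0,0],[0,0,0],[0,0,0],[0,0,0],[0,0,0],[0,0,0],[0,0,0],[0,0,0]],"twist":[0,0,0,0,0,0,0,0,0,0,0,0,0,0,0]}'
```

```text
clock: 3.15
position: [0.3736, 0.3467, 0.0362]
tool_rot: [0.262, 0.965, 0.001, 0.0]
wrist_force: [-2.9, 0.9, 6.8]
finger_gap: 0.0124
grasp_force: 59.7
```

```bash
python3 -m pendant '{"claw":[0,0,0,0,0,0,0,0,0,0,0,0,0,0,0,0,0,0,0,0],"delta_pos":[[0,0,1],[0,0,1.5],[0,0,1.5],[0,0,2],[0,0,2],[0,0,2],[1,-0.5,0.5],[2,-1.1,0],[2,-1.1,0],[2,-1.1,0],[2,-1.1,0],[2,-1.1,0],[2,-1.1,0],[2,-1.2,0],[2,-1.2,0],[2,-1.2,0],[1.1,-0.7,0],[0,0,0],[0,0,0],[0,0,0]],"twist":[0,0,0,0,0,0,0.02,0.02,0.02,0.02,0.02,0.02,0.02,0.02,0.02,0.02,0,0,0,0]}'; cat >> h.py <<'E'
def state():
    s=bot.sense();M=Ro.from_quat(s["tool_rot"]).as_matrix();print(s["position"].round(4),"yaw",np.degrees(np.arctan2(M[1,1],M[0,1])).round(1),s["finger_gap"],s["grasp_force"],s["wrist_force"],s["clock"])
E
python3 - <<'E'
from h import *
state()
a=cv2.resize(bot.get_image("scene")[90:240,230:430],None,fx=3,fy=3)
b=cv2.resize(bot.get_image("top")[120:270,120:320],None,fx=3,fy=3)
cv2.imwrite("pics/c1.png",cv2.resize(np.vstack([a,b]),None,fx=.66,fy=.66))
E
```

```text
clock: 5.15
position: [0.5732, 0.2326, 0.1401]
tool_rot: [0.164, 0.986, -0.0, -0.0]
wrist_force: [0.1, 0.5, -1.2]
finger_gap: 0.0128
grasp_force: 58.9
[0.5732 0.2326 0.1401] yaw 71.1 0.01283481399891539 58.8707971572876 [ 0.11102457  0.52490667 -1.24632269] 5.15
```

View pics/c1.png

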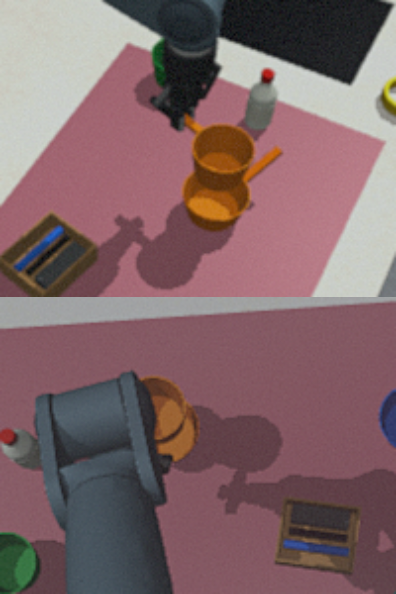

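The orange small scoop hangs level in the grip, over the big one (rim centre in scene about pixel 343,167). I check that against the plan.

```bash
python3 - <<'E'
from h import *
print(cast("scene",[(230+223/1.98,90+152.5/1.98)],.164))
E
```

```text
[[0.66000716 0.19485153]]
```

```bash
python3 - <<'E'
from h import *
im=bot.get_image("scene")
bl=[b for b in blobs("scene",im,"orange") if np.hypot(*(b[1]-(342,180)))<25][0]
m=cv2.morphologyEx(bl[2],cv2.MORPH_CLOSE,np.ones((3,3)))
ct=max(cv2.findContours(m,0,1)[0],key=len).reshape(-1,2)
for z in(.155,.160,.164,.168):
    P=cast("scene",ct[ct[:,1]<168],z)
    f=lambda q:np.hypot(*(P-q).T)+.0013-.048
    q=least_squares(f,[.655,.205],loss="cauchy",f_scale=.002)
    print(z,q.x.round(4),(abs(f(q.x))<.003).mean(),np.median(abs(f(q.x))))
print(ct[ct[:,1]<168].tolist())
E
```

```text
0.155 [0.6519 0.2133] 0.6081081081081081 0.0018030523272011857
0.16 [0.6533 0.2089] 0.6081081081081081 0.0017854390416151243
0.164 [0.6544 0.2054] 0.6081081081081081 0.001770687235283664
0.168 [0.6554 0.2019] 0.6081081081081081 0.0017551392668097784
[[323, 147], [323, 148], [323, 149], [323, 150], [323, 151], [323, 152], [324, 153], [325, 154], [326, 155], [327, 155], [328, 156], [328, 157], [328, 158], [328, 159], [328, 160], [327, 161], [327, 162], [327, 163], [327, 164], [327, 165], [327, 166], [327, 167], [371, 167], [371, 166], [371, 165], [370, 164], [369, 164], [368, 164], [368, 165], [367, 166], [366, 166], [365, 167], [358, 167], [358, 166], [358, 165], [358, 164], [358, 163], [357, 162], [357, 161], [357, 160], [356, 159], [356, 158], [355, 157], [354, 156], [353, 156], [352, 155], [351, 154], [350, 154], [349, 154], [348, 153], [347, 153], [346, 153], [345, 153], [344, 152], [343, 152], [342, 152], [341, 152], [340, 152], [339, 152], [338, 153], [337, 153], [336, 153], [335, 153], [334, 154], [333, 154], [332, 154], [331, 153], [330, 152], [329, 152], [328, 151], [327, 150], [326, 149], [325, 148], [324, 147]]
```

Held rim at (0.654, 0.205) versus the big bowl at (0.655, 0.206): aligned. Lowering to just above home.

```bash
python3 -m pendant '{"claw":[0,0,0,0,0,0,0,0,0,0,0,0,0,0,0,0,0],"delta_pos":[[0.1,0.1,-1],[0,0,-1],[0,0,-1],[0,0,-1],[0,0,-1],[0,0,-0.8],[0,0,-0.7],[0,0,-0.6],[0,0,-0.5],[0,0,-0.5],[0,0,-0.4],[0,0,-0.4],[0,0,-0.3],[0,0,-0.3],[0,0,-0.2],[0,0,0],[0,0,0]],"twist":[0,0,0,0,0,0,0,0,0,0,0,0,0,0,0,0,0]}'
```

```text
clock: 7.0
position: [0.5753, 0.2331, 0.0434]
tool_rot: [0.164, 0.986, 0.0, 0.0]
wrist_force: [-0.2, -0.8, -0.7]
finger_gap: 0.0125
grasp_force: 58.9
```

Free of contact at 3 mm above home; down the rest, then open slowly.

```bash
python3 -m pendant '{"claw":[0,0,0,0,0,0],"delta_pos":[[0,0,-0.1],[0,0,-0.1],[0,0,-0.1],[0,0,0],[0,0,0],[0,0,0]],"twist":[0,0,0,0,0,0]}'
```

```text
clock: 7.6
position: [0.5753, 0.2331, 0.0405]
tool_rot: [0.164, 0.986, 0.0, 0.0]
wrist_force: [-1.7, 0.0, 2.5]
finger_gap: 0.0126
grasp_force: 59.2
```

```bash
python3 -m pendant '{"claw":[0.25,0.3,0.4,0.5,0.5,0.5,0.5,0.5,0.5,0.5,0.5,0.5,0.5,0.5,0.5,0.5,0.5,0.5],"delta_pos":[[0,0,0],[0,0,0],[0,0,0],[0,0,0],[0,0,1],[0,0,2],[0,0,3],[0,0,3],[0,0,3],[-1.5,-3,0],[-2,-4,0],[-2,-4,0],[-2,-4,0],[-2,-4,0],[-2,-4,0],[-2,-4,0],[0,0,0],[0,0,0]],"twist":[0,0,0,0,0,0,0,0,0,0,0,0,0,0,0,0,0,0]}'; python3 - <<'E'
from h import *
state();survey("o")
E
```

```text
clock: 9.4
position: [0.4403, -0.0377, 0.1611]
tool_rot: [0.165, 0.986, 0.0, 0.001]
wrist_force: [0.2, 0.6, -0.1]
finger_gap: 0.0428
grasp_force: 0.0
[ 0.4403 -0.0377  0.1611] yaw 71.0 0.04278208666541658 0.0 [ 0.1886344   0.5904102  -0.13669892] 9.4
top blue big area 937 px [331. 179.] xy [ 0.6421 -0.1831] res 0.0016 handle -30.5 rmax 0.127
top blue small area 937 px [331. 179.] xy [ 0.6316 -0.1797] res 0.0047 handle -26.7 rmax 0.142
top blue big area 620 px [383. 241.] xy [ 0.4581 -0.3186] res 0.0091 handle 0.0 rmax 0.061
top blue small area 620 px [383. 241.] xy [ 0.4392 -0.3252] res 0.0012 handle 0.0 rmax 0.049
top orange big area 1159 px [199. 187.] xy [0.654  0.2068] res 0.0009 handle 107.3 rmax 0.128
top orange small area 1159 px [199. 187.] xy [0.6574 0.2104] res 0.0075 handle 118.8 rmax 0.127
scene blue big area 1115 px [182. 293.] xy [ 0.4396 -0.3335] res 0.0027 handle 166.7 rmax 0.111
scene blue small area 1115 px [182. 293.] xy [ 0.4441 -0.3268] res 0.0015 handle 170.4 rmax 0.12
scene blue big area 1318 px [276. 288.] xy [ 0.6446 -0.1849] res 0.0012 handle -29.8 rmax 0.118
scene blue small area 1318 px [276. 288.] xy [ 0.6515 -0.1952] res 0.0067 handle -9.2 rmax 0.105
scene orange big area 1096 px [339. 186.] xy [0.655  0.2076] res 0.0021 handle -59.7 rmax 0.132
scene orange small area 1096 px [339. 186.] xy [0.6504 0.2061] res 0.0094 handle -31.3 rmax 0.143
```

View pics/o_scene.png

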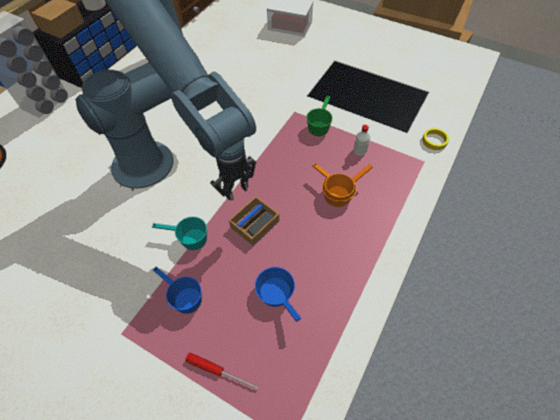

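Orange nested at pixel (339,187), handles at (320,168) and (370,170) well apart, clutter undisturbed. On to the blue one.

```bash
python3 -m pendant '{"claw":[0.6,0.6,0.6,0.6,0.6,0.6,0.6,0.6,0.6,0.6,0.6,0.6,0.6,0.6,0.6,0.6],"delta_pos":[[-0.8,-2.7,0],[-0.8,-2.7,0],[-0.8,-2.7,0],[-0.8,-2.7,0],[-0.8,-2.7,0],[-0.8,-2.7,0],[-0.8,-2.7,0],[-0.8,-2.7,0],[-0.8,-2.7,0],[-1.0,-3.1,0],[0,0,-2],[0,0,-2],[0,0,-2],[0,0,0],[0,0,0],[0,0,0]],"twist":[0.0166,0.0166,0.0166,0.0166,0.0166,0.0166,0.0166,0.0166,0.0166,0.0166,0,0,0,0,0,0]}'; python3 - <<'E'
from h import *
state();im=bot.get_image("scene");cv2.imwrite("pics/b1.png",cv2.resize(im[220:360,100:300],None,fx=3,fy=3))
for a,c,m in blobs("scene",im,"blue"):print(a,c,measure("scene",m,.048,.06,.058,.06,.11))
E
```

```text
clock: 11.1
position: [0.3593, -0.3113, 0.1016]
tool_rot: [0.081, 0.997, -0.001, 0.001]
wrist_force: [-0.0, 0.1, 0.4]
finger_gap: 0.0516
grasp_force: 0.0
[ 0.3593 -0.3113  0.1016] yaw 80.7 0.05163581971028568 0.0 [-0.01622987  0.13735342  0.38163346] 11.1
1110 [181.98468468 292.67567568] (array([ 0.44400021, -0.32695949]), np.float64(0.0017064990823390455), np.float64(170.03156228700524), np.float64(0.12008166390264778))
1320 [275.86590909 288.10530303] (array([ 0.65183648, -0.19506305]), np.float64(0.006359598498136814), np.float64(-10.830907140536306), np.float64(0.10504237366999959))
```

View pics/b1.png

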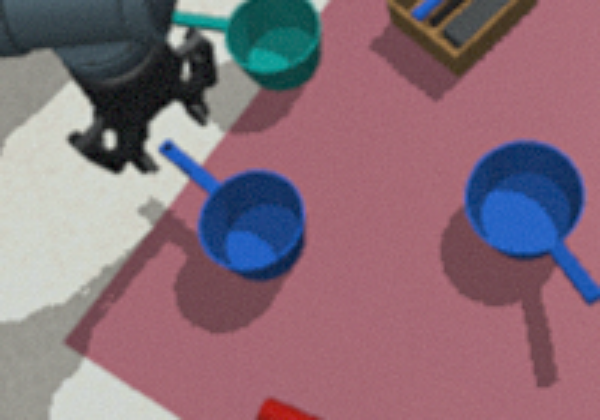

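Fingers straddle the blue handle's line (tip at crop 170,148), the turquoise one is clear. Descend and pinch.

```bash
python3 -m pendant '{"claw":[0.6,0.6,0.6,0.6,0.6,0.6,0.0,0.0,0.0,0.0,0.0,0.0,0.0,0.0],"delta_pos":[[0,0,-1.5],[0,0,-1.5],[0,0,-1.5],[0,0,-1.1],[0,0,-1],[0,0,0],[0,0,0],[0,0,0],[0,0,0],[0,0,0],[0,0,0],[0,0,0],[0,0,0],[0,0,0]],"twist":[0,0,0,0,0,0,0,0,0,0,0,0,0,0]}'
```

```text
clock: 12.55
position: [0.3583, -0.3114, 0.0348]
tool_rot: [0.082, 0.997, -0.0, 0.0]
wrist_force: [-2.8, 1.6, 6.2]
finger_gap: 0.0129
grasp_force: 59.3
```

```bash
python3 -m pendant '{"claw":[0,0,0,0,0,0,0,0,0,0,0,0,0,0,0,0,0,0,0,0],"delta_pos":[[0,0,1],[0,0,1.5],[0,0,1.5],[0,0,2],[0,0,2],[0,0,2],[1,0.7,0.5],[2,1.4,0],[2,1.4,0],[2,1.4,0],[2,1.4,0],[2,1.4,0],[2,1.4,0],[2,1.4,0],[2,1.4,0],[2,1.4,0],[1.1,0.9,0],[0,0,0],[0,0,0],[0,0,0]],"twist":[0,0,0,0,0,0,0,0,0,0,0,0,0,0,0,0,0,0,0,0]}'; python3 - <<'E'
from h import *
state();im=bot.get_image("scene");cv2.imwrite("pics/b2.png",cv2.resize(im[190:340,180:380],None,fx=3,fy=3))
m=max(blobs("scene",im,"blue"),key=lambda b:b[0])[2]
ct=max(cv2.findContours(cv2.morphologyEx(m,cv2.MORPH_CLOSE,np.ones((3,3))),0,1)[0],key=len).reshape(-1,2)
for cut in(260,265,270):
    P=cast("scene",ct[ct[:,1]<cut],.164)
    f=lambda q:np.hypot(*(P-q).T)+.0013-.048
    q=least_squares(f,[.643,-.184],loss="cauchy",f_scale=.002)
    print(cut,q.x.round(4),(abs(f(q.x))<.003).mean(),np.median(abs(f(q.x))))
E
```

```text
clock: 14.55
position: [0.5584, -0.1693, 0.139]
tool_rot: [0.082, 0.997, 0.0, -0.0]
wrist_force: [0.1, 0.3, -1.2]
finger_gap: 0.013
grasp_force: 58.6
[ 0.5584 -0.1693  0.139 ] yaw 80.6 0.01295198976488661 58.564154505729675 [ 0.09850602  0.28869102 -1.16257091] 14.55
260 [ 0.6416 -0.1854] 0.5614035087719298 0.0016259711440751862
265 [ 0.6424 -0.1852] 0.6268656716417911 0.001202010651529653
270 [ 0.6427 -0.1852] 0.6623376623376623 0.0011393876136279943
```

View pics/b2.png

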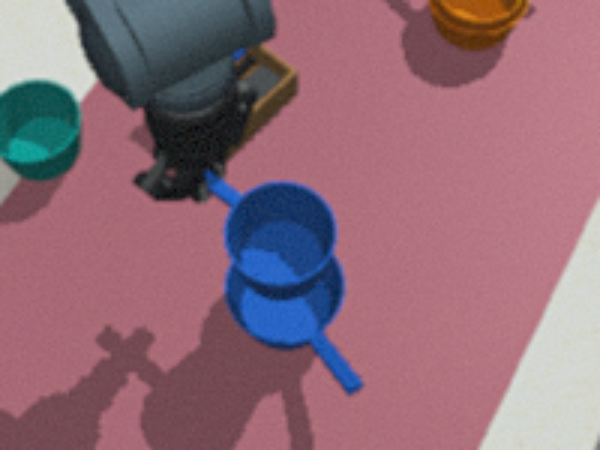

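Blue scoop level and over its big bowl (rim at crop 280,233, above bowl 285,300; handles opposite). Lower it.

```bash
python3 -m pendant '{"claw":[0,0,0,0,0,0,0,0,0,0,0,0,0,0,0,0,0],"delta_pos":[[0.1,0.1,-1],[0,0,-1],[0,0,-1],[0,0,-1],[0,0,-1],[0,0,-0.8],[0,0,-0.7],[0,0,-0.6],[0,0,-0.5],[0,0,-0.5],[0,0,-0.4],[0,0,-0.4],[0,0,-0.3],[0,0,-0.3],[0,0,-0.2],[0,0,0],[0,0,0]],"twist":[0,0,0,0,0,0,0,0,0,0,0,0,0,0,0,0,0]}'; python3 -m pendant '{"claw":[0,0,0,0,0,0],"delta_pos":[[0,0,-0.1],[0,0,-0.1],[0,0,-0.1],[0,0,0],[0,0,0],[0,0,0]],"twist":[0,0,0,0,0,0]}'
```

```text
clock: 16.3
position: [0.5603, -0.168, 0.0424]
tool_rot: [0.082, 0.997, -0.0, 0.0]
wrist_force: [-0.2, 0.5, -1.3]
finger_gap: 0.0125
grasp_force: 58.6
clock: 16.9
position: [0.5602, -0.168, 0.0394]
tool_rot: [0.082, 0.997, -0.0, 0.0]
wrist_force: [0.2, 0.0, -0.1]
finger_gap: 0.0127
grasp_force: 58.6
```

```bash
python3 -m pendant '{"claw":[0,0,0,0.25,0.3,0.4,0.5,0.5,0.5,0.5,0.5,0.5,0.5,0.5,0.5,0.5,0.5,0.5,0.5],"delta_pos":[[0,0,-0.1],[0,0,0],[0,0,0],[0,0,0],[0,0,0],[0,0,0],[0,0,0],[0,0,1],[0,0,2],[0,0,3],[0,0,3],[0,0,3],[-2,2,1],[-2,3,1],[-2,3,1],[-2,3,0],[-2,3,0],[0,0,0],[0,0,0]],"twist":[0,0,0,0,0,0,0,0,0,0,0,0,0,0,0,0,0,0,0]}'; python3 - <<'E'
from h import *
state();survey("f")
from numpy import vstack
a=cv2.imread("pics/f_scene.png");t=cv2.imread("pics/f_top.png")
c=lambda i,x,y:cv2.resize(i[y-50:y+50,x-65:x+65],None,fx=3,fy=3)
cv2.imwrite("pics/fin.png",np.hstack([vstack([c(a,276,288),c(a,339,187)]),vstack([c(t,329,182),c(t,203,187)])]))
E
```

```text
clock: 18.8
position: [0.4603, -0.0277, 0.1891]
tool_rot: [0.081, 0.997, -0.0, 0.001]
wrist_force: [-0.0, 0.6, 0.4]
finger_gap: 0.0424
grasp_force: 0.0
[ 0.4603 -0.0277  0.1891] yaw 80.7 0.042414030487922555 0.0 [-0.03532936  0.5860981   0.41534891] 18.8
top blue big area 939 px [330. 181.] xy [ 0.6419 -0.1827] res 0.0028 handle -114.0 rmax 0.128
top blue small area 939 px [330. 181.] xy [ 0.6312 -0.1802] res 0.0029 handle -66.0 rmax 0.142
top orange big area 1164 px [199. 186.] xy [0.6541 0.207 ] res 0.0008 handle 107.1 rmax 0.128
top orange small area 1164 px [199. 186.] xy [0.6574 0.2104] res 0.0076 handle 117.2 rmax 0.127
scene blue big area 1422 px [274. 286.] xy [ 0.6439 -0.1847] res 0.0016 handle -60.7 rmax 0.119
scene blue small area 1422 px [274. 286.] xy [ 0.652  -0.1948] res 0.0069 handle 128.1 rmax 0.131
scene orange big area 1097 px [339. 186.] xy [0.655  0.2076] res 0.0021 handle -70.0 rmax 0.132
scene orange small area 1097 px [339. 186.] xy [0.6504 0.2061] res 0.0094 handle -36.7 rmax 0.143
```

View pics/fin.png

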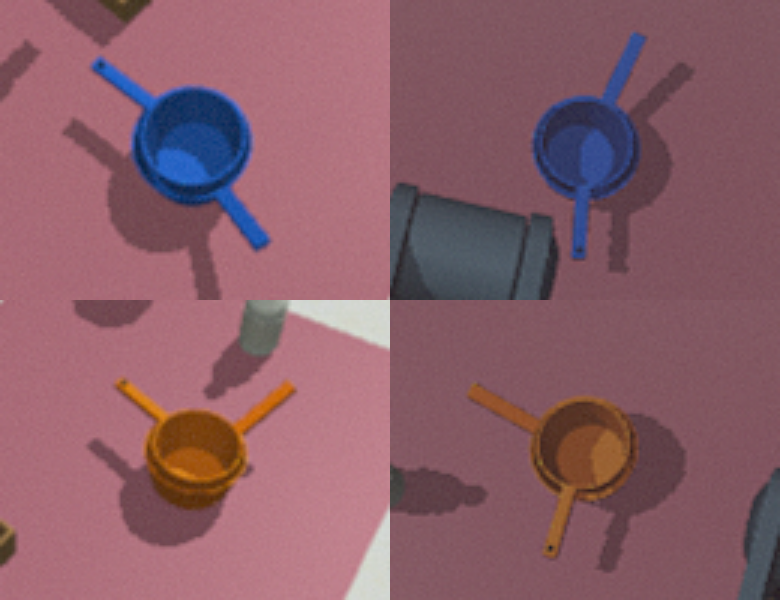

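Both pairs look nested with handles well apart. One numeric check of level from the handle-tip holes seen in both views, scene (244,260) / (315,165) and top (327,215) / (191,220).

```bash
python3 - <<'E'
from h import *
for s,t,ctr in(((244.3,259.7),(327,215.3),(.643,-.184)),((315,165.3),(191.3,219.7),(.655,.207))):
    zs=np.arange(.03,.1,.001);d=[np.hypot(*(cast("scene",s,z)-cast("top",t,z))[0]) for z in zs];i=int(np.argmin(d))
    p=cast("top",t,zs[i])[0];print(zs[i],d[i],p,np.hypot(*(p-ctr)))
E
```

```text
0.060000000000000026 0.0025093685974665026 [ 0.53186919 -0.16479609] 0.11277786771597618
0.05700000000000002 0.002094840024348777 [0.54973107 0.24248873] 0.11109004271128126
```

```bash
python3 - <<'E'
from h import *
def tip(n,f,col,ctr,ang,L=.12):
    im=cv2.imread(f);u=np.array([np.cos(np.radians(ang)),np.sin(np.radians(ang))])
    hs=cv2.cvtColor(im,cv2.COLOR_BGR2HSV);lo,hi=HUE[col];m=cv2.inRange(hs,(lo,110,30),(hi,255,255))
    ys,xs=np.nonzero(m);P=np.c_[xs,ys]
    w=cast(n,P,.06)-ctr;al=w@u;pe=abs(w@[-u[1],u[0]]);k=(al>.085)&(al<.135)&(pe<.016)
    P=P[k];return P.mean(0),len(P)
for lab,fs,ft,col,c,a in(("orange before","scene0","top0","orange",(.447,.3035),149.3),("blue before","scene0","top0","blue",(.4425,-.3255),170.5),
  ("orange now","f_scene","f_top","orange",(.655,.207),160.8),("blue now","f_scene","f_top","blue",(.643,-.184),170.5)):
    s,ns=tip("scene",f"pics/{fs}.png",col,c,a);t,nt=tip("top",f"pics/{ft}.png",col,c,a)
    zs=np.arange(.03,.1,.001);d=[np.hypot(*(cast("scene",s,z)-cast("top",t,z))[0]) for z in zs];i=int(np.argmin(d))
    print(lab,zs[i].round(3),round(d[i],4),ns,nt,np.hypot(*(cast("top",t,zs[i])[0]-c)).round(4))
E
```

```text
orange before 0.056 0.0011 23 59 0.1027
blue before 0.057 0.0003 47 49 0.1028
orange now 0.061 0.0008 44 52 0.1024
blue now 0.06 0.0002 50 44 0.1017
```

Handle ends sit 3–5 mm higher than when the scoops stood on the desk (4 mm expected), so both are home and level. Handing in.

```bash
python3 -c "
from station import bot
print(bot.job_done())"
```

```text
the job is handed in; nothing more can be done
None
```

Both small scoops are home and level in the big scoops of their own colour, with handles about 100° (orange) and 160° (blue) apart by my measurements, and the clutter was left untouched; the job was handed in at about 19 s, and no verdict came back.

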